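# Hang the conveyor wheel on the sensing J-hook

## Robot

A 6-joint arm with a two-finger parallel gripper is mounted at the origin on the work surface. World frame = base frame: x ahead of the robot, y to its left, z up, the work surface at z = 0. Lengths are in m, angles in rad, forces in N, time in s.
With the tool pointing down it reaches from about 0.35 to 0.85 m from the base axis. Payload 8.1 kg.
Tool frame: the origin (TCP) lies at the centre of the arm's flange, where the gripper is bolted on; the fingertips stand 186 mm ahead of it and the grasp point (between the pads) lies 167 mm ahead of it (robot.nose_length is the distance from the TCP to the fingertips, in m); z points along the fingers, x is the direction in which the jaws open and shut, and the axes are right-handed (so a half turn about z gives the same grasp; the last joint's range is limited). The gripper opens to 93 mm and grips with 3 to 60 N. Pads are 15 mm wide; open, the fingers measure 128 mm over their backs; the gripper's body (75 mm by 188 mm) begins 65 mm behind the grasp point.
Start: joints at [-1.277, 0.13, 1.488, -0, 1.523, -0.085], TCP at [0.222, -0.557, 0.405] pointing down, gripper open.
Joint ranges: [-2.96, 2.96], [-0.89, 2.26], [0.02, 2.5], [-1.34, 4.48], [0, 2.73], [-2.66, 2.66]. Speed limits (rad/s): [2.39, 2.39, 2.79, 3.14, 3.14, 3.14].

## Interface

Orientations are given as a rotation vector (axis times angle).
In Python, from plant import robot gives the robot as it stands.
- The arm moves only by the tool arm_command, never from a script. Its argument "motion" is a list of rows, each an object with "slide": the shift along the tool's x, y, z each as a share of 0.4 m, from -1 to 1, a list of three; "turn": the turn, a rotation vector about the tool's x, y, z each as a share of 0.5 rad, from -1 to 1, a list of three. A call has exactly 5 rows; each row shifts and turns the commanded pose from where the row before left it, along the tool's axes as they then stand; what a row does not reach is not made up. A row lasts 1/12 s, in which the tool goes at most 41.7 mm and 7.16 degrees, less where a joint would pass 70% of its speed; a pose out of reach is approached as far as the arm can. A call with a number of a shift or a turn outside -1 to 1 is refused whole. A call with a gripper value outside its range is refused whole. "gripper" is the opening in per cent of the stroke, from 0 (shut) to 100 (fully open), set as the call begins (left out, the last holds). The fingers move at their own pace and stop on an object; "grip_force" is the grip in N (left out, the last holds). Time passes only in rows, so rows that do not move let the fingers close, or fill a call up. It gives the time, the measured TCP pose, the force and the opening at its end, in the units of the state.
- robot.read_state(): the state, without advancing time (a new reading comes with each control period).
- robot.read_camera(name): name is "scene" or "top" or "wrist"; returns a dict with "pixels" (420x560x3 uint8, blue, green, red), "intrinsics" (3x3 intrinsics, pixels), "T" (4x4, takes a point from camera to world coordinates). Camera axes: x right, y down, z forward; pixel columns grow to the right and rows downward; lengths in m; the calibration is good to about 2 mm. A picture is of the moment at which its call begins. There is no depth.
- robot.close_job(): hands the job in, once; it reports no verdict.
The state is a dict: "t": time; "q": joint angles; "dq": joint speeds; "joint_torque": joint torques, N m; "tool_pos": TCP position; "orientation": TCP orientation; "force": force on the tool from outside, world axes, zero at the start; "wrist_torque": the same for the moment, N m; "opening": finger opening in m.
Only numpy, scipy, OpenCV 4.12 (cv2) and the standard library are available. Lean on these libraries where they do the work, as an engineer would, in place of code of your own. Each camera call takes 0.05 s, during which the arm holds its last target.

## Task

Take the spoked metal wheel out of its grey rack by the rim and hang it up on the J-hook of the stand: pass the upturned tip through the wheel, lower the rim gently onto the hook while still holding it, and bring it back along the hook until it sits fully home in the seat at the rear with the white switch pin pressed in. Then let go and leave it hanging at rest. Feel for the hook rather than forcing it (it must never be loaded with more than about 20 N), and do not disturb the other things on the desk.

Things in the scene. Friction and masses are not known exactly. Their poses are not given: they have to be found in the camera images.
- wheel: Spoked aluminium wheel, 0.27-0.47 kg, 190 mm across. Rim 14 mm deep (inner diameter 162), 16 mm wide. Origin at hub centre, 105 mm above the desk at the start; x is the axle, z up. Hub 28 mm dia, 24 long. Three 14 mm spokes: straight down and 60 deg either side of up; the window below the rim's top is free. Grip the rim's flat faces some 40 mm beside the top to leave the top free for the hook.
- cradle: Fixed grey rack; the wheel stands upright in its slot. Base 90 x 170 x 10 mm; two cheeks 130 mm long, 10 thick, 55 mm high over the desk, 20 mm apart, stand along y; low chocks stop rolling. Origin under the base's centre; x is the wheel's axle direction.
- stand: Fixed stand with the J-hook, which does not give under load. Origin on the desk, z up; the hook's round 10 mm bar runs along the stand's -x at y = 0, from a post 30 mm square, 256 mm high, centred at x = +55 mm (clamp 46 x 42 mm on it). Base plate 150 x 160 x 12 mm centred at x = +35 mm. The hook's own place is only nominal: see seat_nominal.
- seat_nominal (a point): Nominal foot of the hook's stop face, 231 mm above the stand's origin, axes as the stand's. The hook is clamped by hand: the whole hook (stop, seat, bar, tip, pin) sits up to 12 mm higher or lower and up to 8 mm nearer or farther along x than nominal; this point does not show it: see or feel it. The upright stop face, 24 mm wide, spans 10 mm below to 24 mm above this point.
- bar_nominal (a point): Nominal middle of the bar's outer level stretch, on its top: x = -51 mm, z = 235 mm in the stand's frame (shifted with the hook as told at seat_nominal). From the stop outwards: seat, level, x = 0 to -26, top at z = 231; short ramp up 4 mm; outer stretch, level, x = -30 to -76; then the tip slants up and out to x = -93, its top at z = 249, bar underside at z = 225.
- plunger (a joint): White switch pin, 9 mm thick, standing 14 mm out of the stop face at 8 mm above the seat. The value is how far it is pressed in, in m: 0 free, 0.0135 at its end, flush with the stop face. Light spring, under 1 N. A rim sitting down in the seat presses it 4 mm or more; a rim still on the outer stretch does not reach it.
- screwdriver: Bystander: screwdriver lying on the desk, leave alone.
- pulley: Bystander: small grooved pulley, 52 mm in diameter and 28 mm high, leave alone.
- relay: Bystander: plug-in relay with clear cover, 36 x 28 x 48 mm, leave alone.
- mouse: Bystander: black computer mouse on its mat, leave alone.
- pen_case: Bystander: flat clear pen case, 190 x 70 x 24 mm, leave alone.
- wrench: Bystander: wrench lying on the desk, leave alone.
Mind the look-alikes: they are no part of the job. There is more than one size of the cradle; the one meant has the size given above.

How it is judged:
On the way, in this order (a step that is already met when the one before it is completed fails the run):
1. the wheel is held by the fingers and lifted clear of its rack (hub centre more than 160 mm above the desk) (height (world z) of wheel above 0.16 m and contact force between wheel and the fingers above 1 N and contact force between wheel and cradle below 0.1 N), for 0.1 s.
2. the rim is over the hook's bar and rests on it with at least 1 N while the fingers still hold it (contact force between wheel and stand above 1 N and contact force between wheel and the fingers above 1 N and x of wheel in the frame of stand between -0.085 and 0 m and y of wheel in the frame of stand between -0.03 and 0.03 m and height (world z) of wheel above 0.13 m), for 0.1 s.
At the end, for the whole second after the job is handed in: The wheel hangs by its rim in the hook's seat: pin pressed over 3 mm, over 1.5 N of weight on the hook, hub 125 to 175 mm above the desk and -40 to +10 mm along the stand's x, axle within 0.35 rad of the hook, off the rack, at rest (under 0.03 m/s, 0.3 rad/s) (value of joint plunger above 0.003 m and contact force between wheel and stand above 1.5 N and height (world z) of wheel between 0.125 and 0.175 m and x of wheel in the frame of stand between -0.04 and 0.01 m and angle between the x axis of wheel and the x axis of stand, either way round below 0.35 rad and contact force between wheel and cradle below 0.1 N and linear speed of wheel below 0.03 m/s and angular speed of wheel below 0.3 rad/s); the robot touches nothing.
It fails at once if the wheel loads the hook stand with more than 20 N (contact force between wheel and stand above 20 N).
It fails at once if the arm or fingers push the hook stand with more than 20 N (contact force between any of the arm, the fingers and stand above 20 N).
It fails at once if a bystander is moved more than 30 mm (distance of any of screwdriver, pulley, relay, mouse, pen_case, wrench from where it was at the start of the episode above 0.03 m).
It also fails if it takes over 64 s, if anything falls off the work surface, if the arm or the gripper's body presses on something with over 40 N, if the wrist force passes 120 N, or if a joint passes its speed limit or range.

## Working session

There is one attempt and no reset: what is moved stays moved. The work goes in short steps, Python scripts to look and compute and a tool call to move; the robot and the scene stay as the last step left them, time stands still between calls to the robot, and variables do not carry over. Pictures are saved under pics/ and viewed, and the job is handed in when it is done.

Besides the shell and the picture viewer there is one more tool, called after "Request:" as name(argument=value, ...) on one line, values as JSON. arm_command: Moves the arm, as the interface text tells. Shift numbers are shares of 0.4 m and turn numbers shares of 0.5 rad, none past 1 either way. Its arguments: {"type":"object","properties":{"motion":{"type":"array","items":{"type":"object","properties":{"slide":{"type":"array","items":{"type":"number"}},"turn":{"type":"array","items":{"type":"number"}}}}},"gripper":{"type":"number"},"grip_force":{"type":"number"}},"required":["motion"]}

```bash
ls; mkdir -p pics
python3 - <<'E'
from plant import robot
import cv2,numpy as np
s=robot.read_state()
print({k:np.round(v,3).tolist() for k,v in s.items()})
for n in ["scene","top","wrist"]:
    c=robot.read_camera(n); cv2.imwrite(f"pics/{n}0.png",c["pixels"]); np.savez(f"{n}0.npz",**c)
    print(n,np.round(c["intrinsics"],1).tolist(),np.round(c["T"],3).tolist())
E
```

```text
pics
{'t': 0.0, 'q': [-1.277, 0.131, 1.489, 0.0, 1.523, -0.085], 'dq': [-0.0, 0.001, -0.001, 0.001, -0.0, 0.001], 'joint_torque': [-0.002, -55.986, -49.175, 0.077, 0.036, -0.0], 'tool_pos': [0.222, -0.557, 0.404], 'orientation': [-2.599, 1.763, 0.002], 'force': [0.559, 0.038, 0.385], 'wrist_torque': [0.009, 0.029, 0.017], 'opening': 0.093}
scene [[509.5, 0.0, 279.4], [0.0, 509.5, 204.1], [0.0, 0.0, 1.0]] [[-0.702, 0.448, -0.553, 1.251], [0.712, 0.439, -0.548, 0.522], [-0.003, -0.779, -0.627, 0.96], [0.0, 0.0, 0.0, 1.0]]
top [[469.5, 0.0, 273.6], [0.0, 469.5, 202.1], [0.0, 0.0, 1.0]] [[0.016, -0.997, 0.078, 0.432], [-1.0, -0.018, -0.023, -0.161], [0.024, -0.077, -0.997, 1.322], [0.0, 0.0, 0.0, 1.0]]
wrist [[341.8, 0.0, 275.3], [0.0, 341.8, 211.9], [0.0, 0.0, 1.0]] [[0.369, -0.901, -0.227, 0.284], [-0.929, -0.359, -0.088, -0.531], [-0.002, 0.243, -0.97, 0.384], [0.0, 0.0, 0.0, 1.0]]
```

View pics/scene0.png

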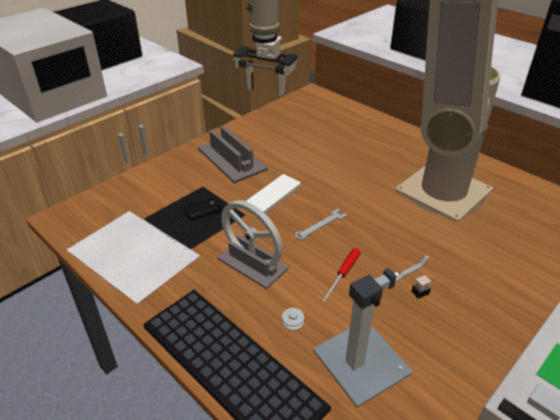

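View pics/top0.png

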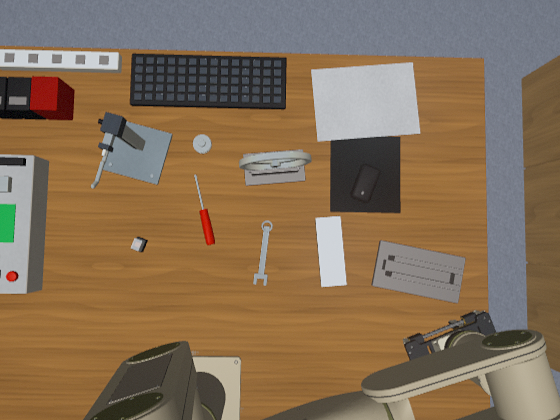

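View pics/wrist0.png

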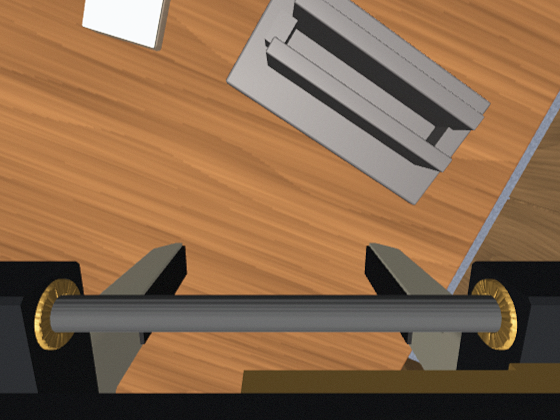

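The scene view shows the wheel in a small rack at (250,240). A larger empty rack at (232,155) is the look-alike. The stand is at (362,330), with its hook tip at (427,260). In the top view these are at (275,165), (420,270) and (138,150), with the tip at (95,185). Next I'll enlarge them.

```bash
cat > h.py <<'E'
import numpy as np,cv2
from scipy.spatial.transform import Rotation as R
def load(n):
    d=np.load(n+".npz"); return {k:d[k] for k in d}
def ray(c,u,v):
    K,T=c["intrinsics"],c["T"]; d=T[:3,:3]@np.linalg.solve(K,[u,v,1.]); return T[:3,3],d/np.linalg.norm(d)
def onz(c,u,v,z):
    o,d=ray(c,u,v); return o+d*(z-o[2])/d[2]
def proj(c,P):
    P=np.atleast_2d(P);T=c["T"];p=(P-T[:3,3])@T[:3,:3];q=p@c["intrinsics"].T;return q[:,:2]/q[:,2:]
def tri(*crs):
    A=np.zeros((3,3));b=np.zeros(3)
    for o,d in crs:
        M=np.eye(3)-np.outer(d,d);A+=M;b+=M@o
    x=np.linalg.solve(A,b); return x,[np.linalg.norm((np.eye(3)-np.outer(d,d))@(x-o)) for o,d in crs]
E
python3 - <<'E'
import cv2
def crop(n,x0,x1,y0,y1,f,o):
    i=cv2.imread(f"pics/{n}.png")[y0:y1,x0:x1]; cv2.imwrite(f"pics/{o}.png",cv2.resize(i,None,fx=f,fy=f,interpolation=cv2.INTER_CUBIC))
crop("top0",80,190,100,200,7,"a1"); crop("top0",230,330,130,200,8,"a2")
crop("scene0",210,300,190,290,6,"a3"); crop("scene0",310,440,245,405,3.75,"a4")
E
```

```text
(no output)
```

View pics/a1.png

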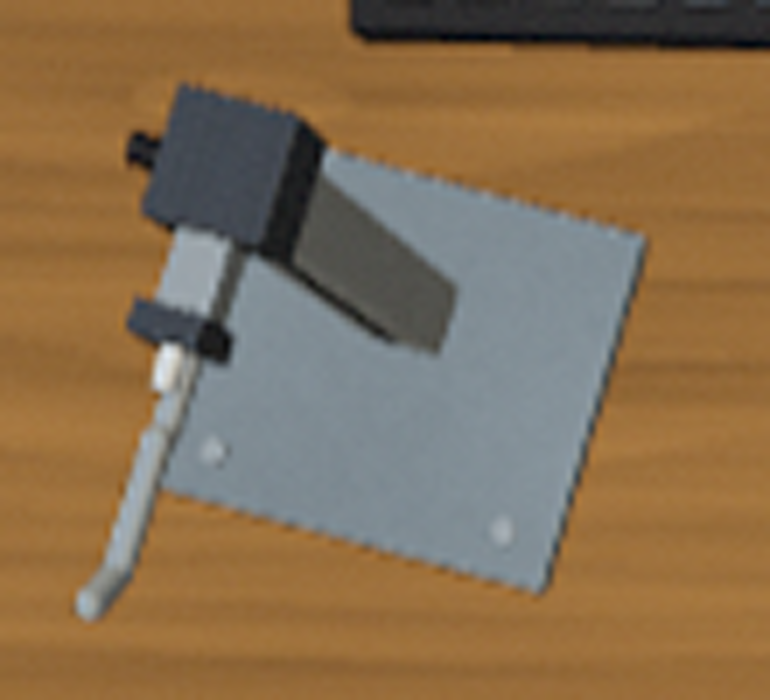

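View pics/a2.png

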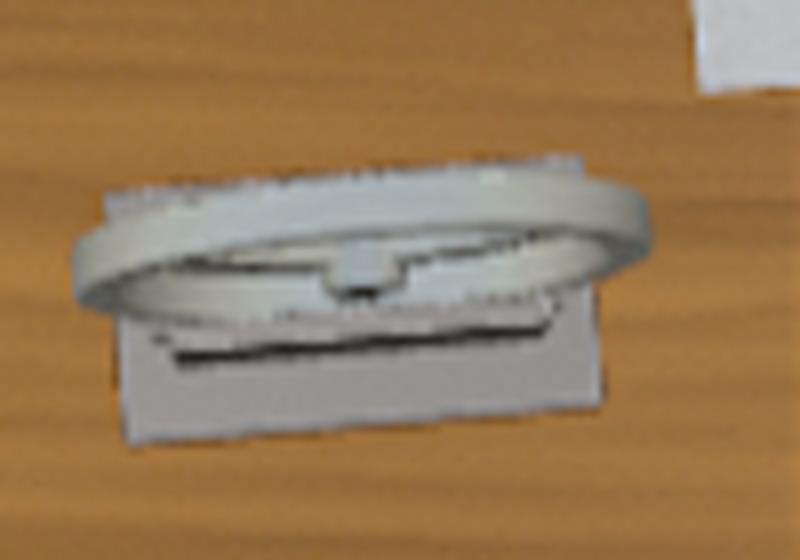

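View pics/a3.png

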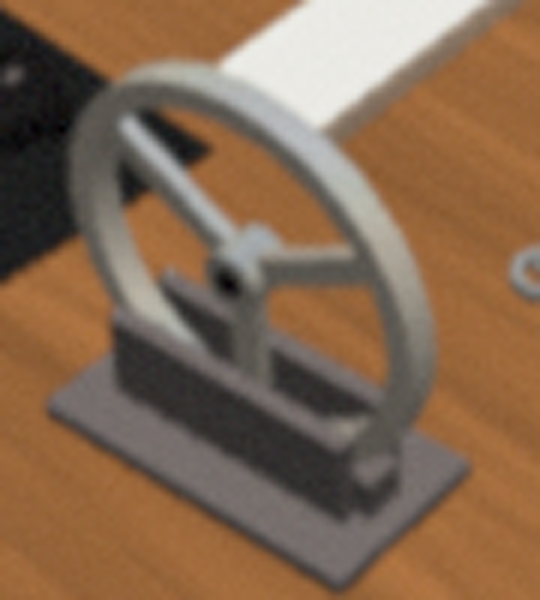

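View pics/a4.png

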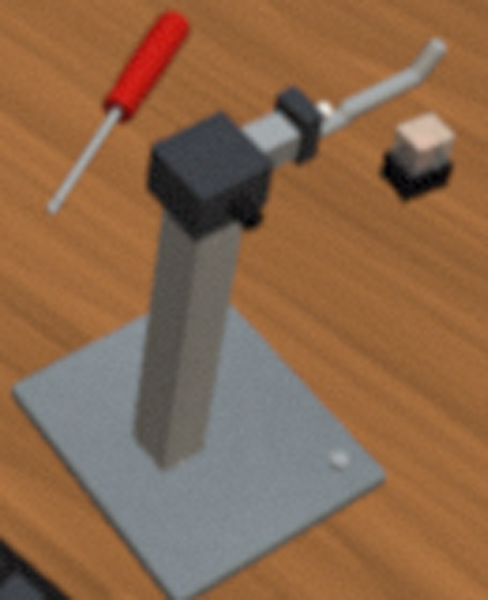

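Run:
```python
from h import *
t=load("top0");s=load("scene0")
T=lambda x,y:(80+x/7-.43,100+y/7-.43); 
S=lambda x,y:(310+x/3.75-.37,245+y/3.75-.37)
B=[onz(t,*T(*p),.012) for p in [(645,235),(545,592),(165,490)]]; C=[onz(s,*S(*p),.012) for p in [(15,388),(180,600),(384,478)]]
print("top",np.round(B,4).tolist()); print("scene",np.round(C,4).tolist())
print([np.linalg.norm(B[0]-B[1]),np.linalg.norm(B[1]-B[2]),np.linalg.norm(C[0]-C[1]),np.linalg.norm(C[1]-C[2])])
for nm,a,b in [("tip",(90,608),(437,48)),("bend",(122,572),(414,76)),("rampouter",(157,436),(347,108)),("pin",(163,385),(325,107)),]:
    x,e=tri(ray(t,*T(*a)),ray(s,*S(*b))); print(nm,np.round(x,4),np.round(e,4))
W=lambda x,y:(230+x/8-.44,130+y/8-.44)
D=np.array([onz(t,*W(*p),.010) for p in [(130,445),(603,405),(582,158),(105,195)]]);print(np.round(D,4).tolist(),D.mean(0))
print([np.linalg.norm(D[i]-D[i-1]) for i in range(4)])
E=np.array([ (D[0]-D[1]),(D[3]-D[2])])
print(np.degrees(np.arctan2(E[:,1],E[:,0])))
```

```text
top [[0.723, 0.0999, 0.012], [0.5778, 0.1348, 0.012], [0.6158, 0.2868, 0.012]]
scene [[0.7216, 0.1015, 0.012], [0.7596, 0.2524, 0.012], [0.6211, 0.2887, 0.012]]
[np.float64(0.14932108345996153), np.float64(0.15667930302136115), np.float64(0.15555014624791436), np.float64(0.14316318334849001)]
tip [0.5436 0.2264 0.2519] [0.001 0.001]
bend [0.5567 0.2225 0.2377] [0. 0.]
rampouter [0.602  0.2118 0.2399] [0.0006 0.0006]
pin [0.6175 0.2074 0.249 ] [0.0007 0.0007]
[[0.5798, -0.1116, 0.01], [0.5972, -0.2777, 0.01], [0.685, -0.2692, 0.01], [0.6683, -0.1009, 0.01]] [ 0.63259339 -0.18983256  0.01      ]
[np.float64(0.08912792639200552), np.float64(0.16700660068745896), np.float64(0.08827885048014285), np.float64(0.16915952017436725)]
[95.95886586 95.67401819]
```

The base plate fits a stand yaw of about -14°, with the hook some 5 mm farther out and 5-10 mm higher than nominal. The rack that holds the wheel measures 89 x 168 mm, which matches the given size, so it's the one meant. Next I'll plan the approach.

```bash
cat >> h.py <<'E'
def plan(pos,yaw,n,st=None):
    """rows (tool shares) from present pose to tool-down pose with tool x at yaw; slide in row-start axes"""
    from plant import robot
    s=robot.read_state() if st is None else st
    p=np.array(s["tool_pos"]);Rm=R.from_rotvec(s["orientation"])
    G=R.from_matrix(np.array([[np.cos(yaw),np.sin(yaw),0],[np.sin(yaw),-np.cos(yaw),0],[0,0,-1.]]).T.T)
    d=(np.array(pos)-p)/n; rv=(Rm.inv()*G).as_rotvec()
    for i in range(n):
        sl=(Rm.inv().apply(d))/.4; print(i,np.round(sl,4).tolist(),np.round(rv/n/.5,4).tolist(), "mm %.1f"%(1e3*np.linalg.norm(d)))
        Rm=Rm*R.from_rotvec(rv/n)
def st():
    from plant import robot
    s=robot.read_state(); x=R.from_rotvec(s["orientation"]).as_matrix()
    print("t %.2f"%s["t"],"p",np.round(s["tool_pos"],4),"yaw %.4f"%np.arctan2(x[1,0],x[0,0]),"z",np.round(x[:,2],4),"F",np.round(s["force"],2),"M",np.round(s["wrist_torque"],3),"op",round(float(s["opening"]),4))
E
python3 - <<'E'
from h import *
hub=np.array([.6326,-.1898]);y=np.array([-.101,.995]);g=hub-.04*y;print(g)
plan([g[0],g[1],.44],.101,15)
E
```

```text
[ 0.63664 -0.2296 ]
0 [-0.0252, -0.0844, -0.006] [-0.0001, 0.0002, -0.1724] mm 35.3
1 [-0.0178, -0.0863, -0.006] [-0.0001, 0.0002, -0.1724] mm 35.3
2 [-0.0103, -0.0875, -0.006] [-0.0001, 0.0002, -0.1724] mm 35.3
3 [-0.0028, -0.0881, -0.006] [-0.0001, 0.0002, -0.1724] mm 35.3
4 [0.0048, -0.088, -0.006] [-0.0001, 0.0002, -0.1724] mm 35.3
5 [0.0124, -0.0872, -0.006] [-0.0001, 0.0002, -0.1724] mm 35.3
6 [0.0199, -0.0858, -0.006] [-0.0001, 0.0002, -0.1724] mm 35.3
7 [0.0272, -0.0838, -0.006] [-0.0001, 0.0002, -0.1724] mm 35.3
8 [0.0343, -0.0812, -0.006] [-0.0001, 0.0002, -0.1724] mm 35.3
9 [0.0411, -0.0779, -0.006] [-0.0001, 0.0002, -0.1724] mm 35.3
10 [0.0477, -0.0741, -0.006] [-0.0001, 0.0002, -0.1724] mm 35.3
11 [0.0539, -0.0697, -0.006] [-0.0001, 0.0002, -0.1724] mm 35.3
12 [0.0597, -0.0648, -0.006] [-0.0001, 0.0002, -0.1724] mm 35.3
13 [0.0651, -0.0594, -0.006] [-0.0001, 0.0002, -0.1724] mm 35.3
14 [0.0699, -0.0536, -0.006] [-0.0001, 0.0002, -0.1724] mm 35.3
```

Request:
arm_command(motion=[{"slide": [-0.025,-0.084,-0.006],"turn": [0,0,-0.172]},{"slide": [-0.018,-0.086,-0.006],"turn": [0,0,-0.172]},{"slide": [-0.01,-0.087,-0.006],"turn": [0,0,-0.172]},{"slide": [-0.003,-0.088,-0.006],"turn": [0,0,-0.172]},{"slide": [0.005,-0.088,-0.006],"turn": [0,0,-0.172]}], gripper=100, grip_force=60)

```text
t: 0.57
tool_pos: [0.3607, -0.4474, 0.4165]
orientation: [-2.918, 1.163, 0.001]
force: [0.4, -0.6, -0.2]
opening: 0.0931
```

Request:
arm_command(motion=[{"slide": [0.012,-0.087,-0.006],"turn": [0,0,-0.172]},{"slide": [0.02,-0.086,-0.006],"turn": [0,0,-0.172]},{"slide": [0.027,-0.084,-0.006],"turn": [0,0,-0.172]},{"slide": [0.034,-0.081,-0.006],"turn": [0,0,-0.172]},{"slide": [0.041,-0.078,-0.006],"turn": [0,0,-0.172]}])

```text
t: 0.98
tool_pos: [0.499, -0.3379, 0.4286]
orientation: [-3.099, 0.513, 0.001]
force: [0.8, -0.6, -1.0]
opening: 0.0931
```

Run:
```python
from h import *
st()
plan([.63664,-.2296,.44],.101,5)
```

```text
t 0.98 p [ 0.499  -0.3379  0.4286] yaw -0.3278 z [-4.e-04  3.e-04 -1.e+00] F [ 0.77 -0.6  -1.02] M [-0.04  -0.047  0.045] op 0.0931
0 [0.0477, -0.0734, -0.0057] [-0.0001, 0.0002, -0.1715] mm 35.1
1 [0.0538, -0.0691, -0.0057] [-0.0001, 0.0002, -0.1715] mm 35.1
2 [0.0595, -0.0642, -0.0057] [-0.0001, 0.0002, -0.1715] mm 35.1
3 [0.0648, -0.0589, -0.0057] [-0.0001, 0.0002, -0.1715] mm 35.1
4 [0.0696, -0.0531, -0.0057] [-0.0001, 0.0002, -0.1715] mm 35.1
```

Tracking is excellent.

Request:
arm_command(motion=[{"slide": [0.048,-0.073,-0.006],"turn": [0,0,-0.172]},{"slide": [0.054,-0.069,-0.006],"turn": [0,0,-0.172]},{"slide": [0.06,-0.064,-0.006],"turn": [0,0,-0.172]},{"slide": [0.065,-0.059,-0.006],"turn": [0,0,-0.172]},{"slide": [0.07,-0.053,-0.006],"turn": [0,0,-0.172]}])

```text
t: 1.4
tool_pos: [0.6376, -0.2305, 0.4404]
orientation: [-3.137, -0.161, 0.001]
force: [0.4, -1.6, 0.5]
opening: 0.093
```

Run:
```python
from h import *
from plant import robot
st()
c=robot.read_camera("wrist"); cv2.imwrite("pics/w1.png",c["pixels"]); np.savez("w1.npz",**c)
```

```text
t 1.40 p [ 0.6376 -0.2305  0.4404] yaw 0.1024 z [-6.e-04  2.e-04 -1.e+00] F [ 0.41 -1.57  0.46] M [-0.03  -0.12   0.004] op 0.093
```

View pics/w1.png

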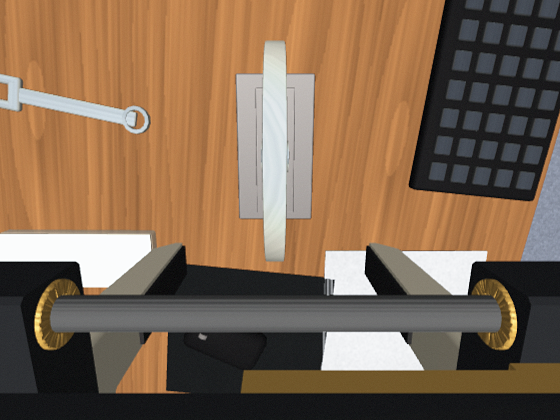

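Wrist view: the rim appears edge-on, straight down the image at columns 263-288 and rows 41-261, midway between the fingers. I'll fit the hub from the tangent rays.

Run:
```python
from h import *
c=load("w1")
img=c["pixels"];
for r in (48,60,100,150,200,240,255):
    print(r, onz(c,275,r,.2)[:2], [int(x) for x in img[r,275]])
    g=img[r,250:300].astype(int).sum(1); print(g[::2])
o,d1=ray(c,275,41);_,d2=ray(c,274.5,261)
# plane basis: y,z in vertical plane; tangency distance
y=np.array([-.101,.995,0]);
def cv(d): v=np.array([d@y,d[2]]);return v/np.linalg.norm(v)
a,b=cv(d1),cv(d2);bis=(a+b)/np.linalg.norm(a+b);half=np.arccos(a@b)/2
D=.095/np.sin(half); h=bis*D; print("hub yrel",h[0],"z",o[2]+h[1], "hub xy",o[:2]+y[:2]*h[0]); print(o)
```

```text
48 [ 0.62593196 -0.11781099] [188, 200, 200]
[414 403 410 389 395 392 392 505 591 591 594 592 594 592 585 580 576 542
 414 430 423 457 427 433 425]
60 [ 0.62660181 -0.12438431] [211, 224, 222]
[405 405 410 389 393 388 403 676 662 646 644 647 647 646 646 630 618 632
 336 415 446 437 424 430 414]
100 [ 0.62891331 -0.14706716] [227, 224, 216]
[564 562 542 532 572 569 482 673 669 688 691 689 673 669 676 678 676 682
 572 571 564 567 420 550 558]
150 [ 0.63198501 -0.17720986] [226, 224, 215]
[530 528 538 418 533 526 494 665 671 683 678 670 663 658 670 680 682 678
 603 616 529 516 407 520 528]
200 [ 0.63527989 -0.20954269] [219, 218, 209]
[493 495 496 485 503 502 478 670 670 674 665 653 649 650 677 677 666 676
 449 494 485 475 498 490 496]
240 [ 0.63809333 -0.23715107] [191, 204, 204]
[417 404 435 399 390 382 377 507 603 607 615 606 603 600 607 605 613 591
 336 345 337 345 334 352 394]
255 [ 0.63919229 -0.24793517] [167, 178, 181]
[404 437 416 401 388 398 390 397 491 499 507 512 518 515 524 534 532 406
 352 351 353 322 312 391 388]
hub yrel -0.026991623608609995 z 0.10340818913142069 hub xy [ 0.63353859 -0.18948524]
[ 0.63081244 -0.16262857  0.42044484]
```

Request:
arm_command(motion=[{"slide": [0,-0.003,0.045],"turn": [0,0,0]},{"slide": [0,0,0.045],"turn": [0,0,0]},{"slide": [0,0,0.045],"turn": [0,0,0]},{"slide": [0,0,0.045],"turn": [0,0,0]},{"slide": [0,0,0.046],"turn": [0,0,0]}])

```text
t: 1.87
tool_pos: [0.6362, -0.2305, 0.349]
orientation: [-3.137, -0.154, 0.001]
force: [-0.4, 0.6, -0.4]
opening: 0.0929
```

Request:
arm_command(motion=[{"slide": [0,0,0],"turn": [0,0,0]},{"slide": [0,0,0],"turn": [0,0,0]},{"slide": [0,0,0],"turn": [0,0,0]},{"slide": [0,0,0],"turn": [0,0,0]},{"slide": [0,0,0],"turn": [0,0,0]}], gripper=0, grip_force=60)

```text
t: 2.28
tool_pos: [0.6368, -0.2309, 0.3523]
orientation: [3.137, 0.154, 0.004]
force: [-0.0, 1.2, -0.3]
opening: 0.0641
```

Request:
arm_command(motion=[{"slide": [0,0,0],"turn": [0,0,0]},{"slide": [0,0,0],"turn": [0,0,0]},{"slide": [0,0,0],"turn": [0,0,0]},{"slide": [0,0,0],"turn": [0,0,0]},{"slide": [0,0,0],"turn": [0,0,0]}])

```text
t: 2.7
tool_pos: [0.6364, -0.2307, 0.3504]
orientation: [-3.138, -0.154, -0.0]
force: [0.3, -0.5, -0.1]
opening: 0.0305
```

Run:
```python
from h import *
st()
```

```text
t 2.70 p [ 0.6364 -0.2307  0.3504] yaw 0.0980 z [ 0.  0. -1.] F [ 0.31 -0.46 -0.14] M [-0.003 -0.132  0.011] op 0.0305
```

Request:
arm_command(motion=[{"slide": [0,0,0],"turn": [0,0,0]},{"slide": [0,0,0],"turn": [0,0,0]},{"slide": [0,0,0],"turn": [0,0,0]},{"slide": [0,0,0],"turn": [0,0,0]},{"slide": [0,0,0],"turn": [0,0,0]}])

```text
t: 3.12
tool_pos: [0.6364, -0.2307, 0.3503]
orientation: [-3.138, -0.154, 0.0]
force: [0.3, 0.9, 0.0]
opening: 0.0154
```

Request:
arm_command(motion=[{"slide": [0,0,0],"turn": [0,0,0]},{"slide": [0,0,-0.005],"turn": [0,0,0]},{"slide": [0,0,-0.01],"turn": [0,0,0]},{"slide": [0,0,-0.01],"turn": [0,0,0]},{"slide": [0,0,-0.01],"turn": [0,0,0]}])

```text
t: 3.53
tool_pos: [0.6363, -0.2307, 0.3644]
orientation: [-3.138, -0.154, 0.001]
force: [0.4, -0.4, -3.8]
opening: 0.0155
```

Run:
```python
from h import *
st()
```

```text
t 3.53 p [ 0.6363 -0.2307  0.3644] yaw 0.0980 z [-6.e-04  3.e-04 -1.e+00] F [ 0.38 -0.4  -3.85] M [-0.181 -0.083  0.031] op 0.0155
```

Held, with about 3.8 N of weight. Next I'll lift, then carry it to the pre-hook pose.

Request:
arm_command(motion=[{"slide": [0,0,-0.03],"turn": [0,0,0]},{"slide": [0,0,-0.05],"turn": [0,0,0]},{"slide": [0,0,-0.06],"turn": [0,0,0]},{"slide": [0,0,-0.045],"turn": [0,0,0]},{"slide": [0,0,-0.015],"turn": [0,0,0]}])

```text
t: 3.95
tool_pos: [0.6367, -0.2308, 0.4499]
orientation: [3.135, 0.154, 0.009]
force: [1.3, -0.2, -2.4]
opening: 0.0152
```

Run:
```python
from h import *
from plant import robot
st()
c=robot.read_camera("scene"); cv2.imwrite("pics/s2.png",cv2.resize(c["pixels"][60:320,160:400],None,fx=2.2,fy=2.2)); np.savez("s2.npz",**c)
plan([.490,.196,.445],-.242,15)
```

```text
t 3.95 p [ 0.6367 -0.2308  0.4499] yaw 0.0980 z [ 0.0061 -0.0027 -1.    ] F [ 1.35 -0.21 -2.42] M [-0.26  -0.175 -0.054] op 0.0152
0 [-0.0174, -0.0732, 0.0004] [0.0003, -0.0008, 0.0453] mm 30.1
1 [-0.019, -0.0728, 0.0004] [0.0003, -0.0008, 0.0453] mm 30.1
2 [-0.0207, -0.0723, 0.0004] [0.0003, -0.0008, 0.0453] mm 30.1
3 [-0.0223, -0.0718, 0.0005] [0.0003, -0.0008, 0.0453] mm 30.1
4 [-0.0239, -0.0713, 0.0005] [0.0003, -0.0008, 0.0453] mm 30.1
5 [-0.0256, -0.0708, 0.0005] [0.0003, -0.0008, 0.0453] mm 30.1
6 [-0.0271, -0.0702, 0.0005] [0.0003, -0.0008, 0.0453] mm 30.1
7 [-0.0287, -0.0695, 0.0006] [0.0003, -0.0008, 0.0453] mm 30.1
8 [-0.0303, -0.0689, 0.0006] [0.0003, -0.0008, 0.0453] mm 30.1
9 [-0.0319, -0.0682, 0.0006] [0.0003, -0.0008, 0.0453] mm 30.1
10 [-0.0334, -0.0674, 0.0006] [0.0003, -0.0008, 0.0453] mm 30.1
11 [-0.0349, -0.0666, 0.0007] [0.0003, -0.0008, 0.0453] mm 30.1
12 [-0.0364, -0.0658, 0.0007] [0.0003, -0.0008, 0.0453] mm 30.1
13 [-0.0379, -0.065, 0.0007] [0.0003, -0.0008, 0.0453] mm 30.1
14 [-0.0394, -0.0641, 0.0007] [0.0003, -0.0008, 0.0453] mm 30.1
```

View pics/s2.png

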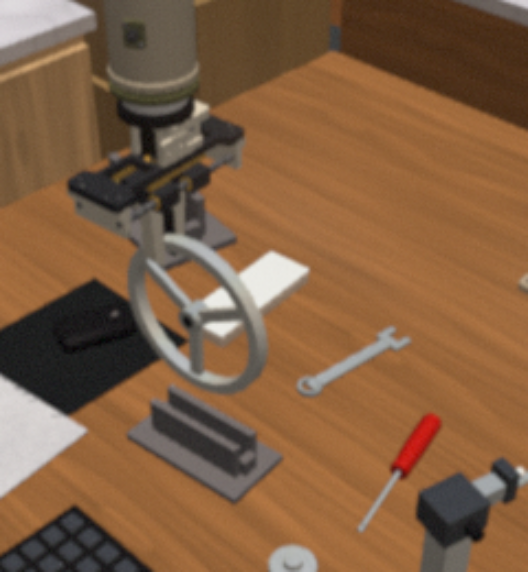

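The wheel is clear of the rack and its lower spoke is still vertical. A straight line would sweep the rim past the hook tip, so I'll go back in -x first and then sideways.

Run:
```python
from h import *
plan([.465,-.02,.445],-.242,10)
```

```text
0 [-0.0376, -0.0567, 0.0007] [0.0005, -0.0013, 0.068] mm 27.2
1 [-0.0395, -0.0554, 0.0008] [0.0005, -0.0013, 0.068] mm 27.2
2 [-0.0413, -0.054, 0.0008] [0.0005, -0.0013, 0.068] mm 27.2
3 [-0.0432, -0.0525, 0.0008] [0.0005, -0.0013, 0.068] mm 27.2
4 [-0.0449, -0.051, 0.0009] [0.0005, -0.0013, 0.068] mm 27.2
5 [-0.0466, -0.0495, 0.0009] [0.0005, -0.0013, 0.068] mm 27.2
6 [-0.0483, -0.0479, 0.001] [0.0005, -0.0013, 0.068] mm 27.2
7 [-0.0499, -0.0462, 0.001] [0.0005, -0.0013, 0.068] mm 27.2
8 [-0.0514, -0.0445, 0.0011] [0.0005, -0.0013, 0.068] mm 27.2
9 [-0.0529, -0.0427, 0.0011] [0.0005, -0.0013, 0.068] mm 27.2
```

Request:
arm_command(motion=[{"slide": [-0.038,-0.057,0.001],"turn": [0,0,0.068]},{"slide": [-0.04,-0.055,0.001],"turn": [0,0,0.068]},{"slide": [-0.041,-0.054,0.001],"turn": [0,0,0.068]},{"slide": [-0.043,-0.053,0.001],"turn": [0,0,0.068]},{"slide": [-0.045,-0.051,0.001],"turn": [0,0,0.068]}])

```text
t: 4.42
tool_pos: [0.5491, -0.1242, 0.4409]
orientation: [-3.139, 0.116, 0.003]
force: [0.7, 0.4, -4.3]
opening: 0.0157
```

Request:
arm_command(motion=[{"slide": [-0.047,-0.05,0.001],"turn": [0,0,0.068]},{"slide": [-0.048,-0.048,0.001],"turn": [0,0,0.068]},{"slide": [-0.05,-0.046,0.001],"turn": [0,0,0.068]},{"slide": [-0.051,-0.044,0.001],"turn": [0,0,0.068]},{"slide": [-0.053,-0.043,0.001],"turn": [0,0,0.068]}])

```text
t: 4.83
tool_pos: [0.4632, -0.0187, 0.4392]
orientation: [-3.118, 0.382, 0.002]
force: [0.1, 0.1, -4.1]
opening: 0.0151
```

Request:
arm_command(motion=[{"slide": [0,0,0],"turn": [0,0,0]},{"slide": [0,0,0],"turn": [0,0,0]},{"slide": [0,0,0],"turn": [0,0,0]},{"slide": [0,0,0],"turn": [0,0,0]},{"slide": [0,0,0],"turn": [0,0,0]}])

```text
t: 5.25
tool_pos: [0.4647, -0.0202, 0.44]
orientation: [3.118, -0.38, -0.001]
force: [0.2, 0.6, -3.5]
opening: 0.0153
```

Run:
```python
from h import *
st()
plan([.4805,.1987,.445],-.242,10)
```

```text
t 5.25 p [ 0.4647 -0.0202  0.44  ] yaw -0.2427 z [-6.e-04 -1.e-04 -1.e+00] F [ 0.15  0.57 -3.5 ] M [-0.184 -0.011  0.019] op 0.0153
0 [-0.0093, -0.0541, -0.0013] [0.0, 0.0001, -0.0001] mm 22.0
1 [-0.0093, -0.0541, -0.0013] [0.0, 0.0001, -0.0001] mm 22.0
2 [-0.0093, -0.0541, -0.0012] [0.0, 0.0001, -0.0001] mm 22.0
3 [-0.0093, -0.0541, -0.0012] [0.0, 0.0001, -0.0001] mm 22.0
4 [-0.0093, -0.0541, -0.0012] [0.0, 0.0001, -0.0001] mm 22.0
5 [-0.0093, -0.0541, -0.0012] [0.0, 0.0001, -0.0001] mm 22.0
6 [-0.0093, -0.0541, -0.0012] [0.0, 0.0001, -0.0001] mm 22.0
7 [-0.0093, -0.0541, -0.0012] [0.0, 0.0001, -0.0001] mm 22.0
8 [-0.0093, -0.0541, -0.0012] [0.0, 0.0001, -0.0001] mm 22.0
9 [-0.0093, -0.0541, -0.0012] [0.0, 0.0001, -0.0001] mm 22.0
```

Request:
arm_command(motion=[{"slide": [-0.009,-0.054,-0.001],"turn": [0,0,0]},{"slide": [-0.009,-0.054,-0.001],"turn": [0,0,0]},{"slide": [-0.009,-0.054,-0.001],"turn": [0,0,0]},{"slide": [-0.009,-0.054,-0.001],"turn": [0,0,0]},{"slide": [-0.009,-0.054,-0.001],"turn": [0,0,0]}])

```text
t: 5.67
tool_pos: [0.4733, 0.09, 0.4421]
orientation: [3.118, -0.381, -0.001]
force: [-0.5, -0.1, -4.2]
opening: 0.0157
```

Run:
```python
from h import *
from plant import robot
c=robot.read_camera("wrist"); cv2.imwrite("pics/w3.png",c["pixels"]); np.savez("w3.npz",**c)
```

Request:
arm_command(motion=[{"slide": [-0.009,-0.054,-0.002],"turn": [0,0,0]},{"slide": [-0.009,-0.054,-0.002],"turn": [0,0,0]},{"slide": [-0.009,-0.054,-0.002],"turn": [0,0,0]},{"slide": [-0.009,-0.054,-0.002],"turn": [0,0,0]},{"slide": [-0.009,-0.054,-0.002],"turn": [0,0,0]}])

```text
t: 6.13
tool_pos: [0.4818, 0.1993, 0.446]
orientation: [3.118, -0.381, -0.001]
force: [-0.1, -0.0, -4.3]
opening: 0.0155
```

Run:
```python
from h import *
from plant import robot
st()
for n in ["wrist","top","scene"]:
    c=robot.read_camera(n); cv2.imwrite(f"pics/{n}4.png",c["pixels"]); np.savez(f"{n}4.npz",**c)
st()
```

```text
t 6.13 p [0.4818 0.1993 0.446 ] yaw -0.2429 z [-6.e-04 -3.e-04 -1.e+00] F [-0.14 -0.05 -4.28] M [-0.233 -0.024 -0.028] op 0.0155
t 6.28 p [0.4816 0.1995 0.4458] yaw -0.2404 z [-9.e-04 -3.e-04 -1.e+00] F [ 0.74  0.53 -4.31] M [-0.193 -0.039 -0.048] op 0.0158
```

View pics/wrist4.png

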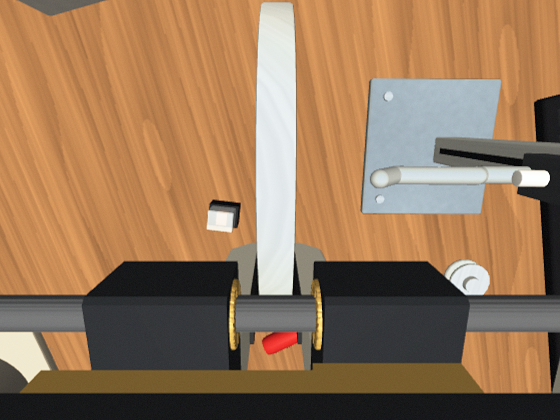

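View pics/w3.png

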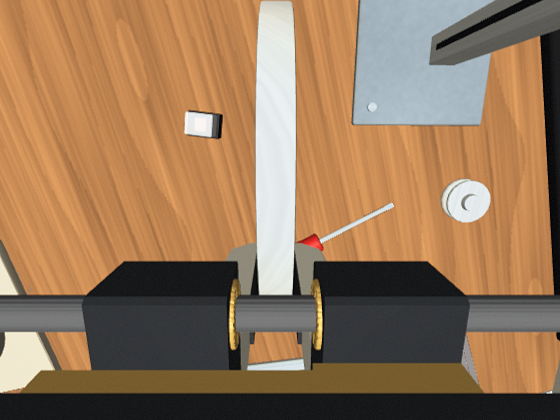

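View pics/scene4.png

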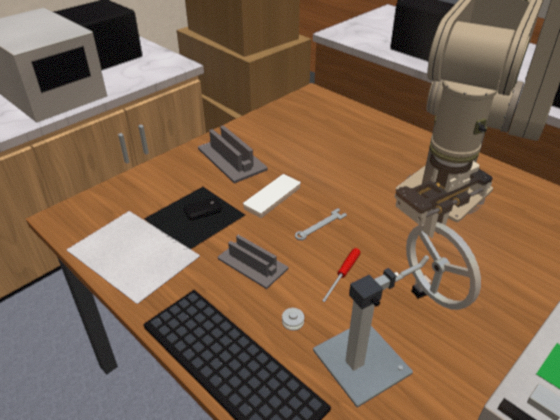

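Wrist view: hook tip end at (380,178), bar along rows 170-184, white pin at (530,178), base plate corners at (371,80), (500,80), (480,213) and (362,212). The rim top is edge-on at columns 257-296. I'll zoom in for the measurement.

Run:
```python
import cv2
i=cv2.imread("pics/wrist4.png")[65:225,355:560]; cv2.imwrite("pics/b1.png",cv2.resize(i,None,fx=3.7,fy=3.7,interpolation=cv2.INTER_CUBIC))
i=cv2.imread("pics/scene0.png")[245:305,355:435]; cv2.imwrite("pics/b2.png",cv2.resize(i,None,fx=10,fy=10,interpolation=cv2.INTER_CUBIC))
```

```text
(no output)
```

View pics/b1.png

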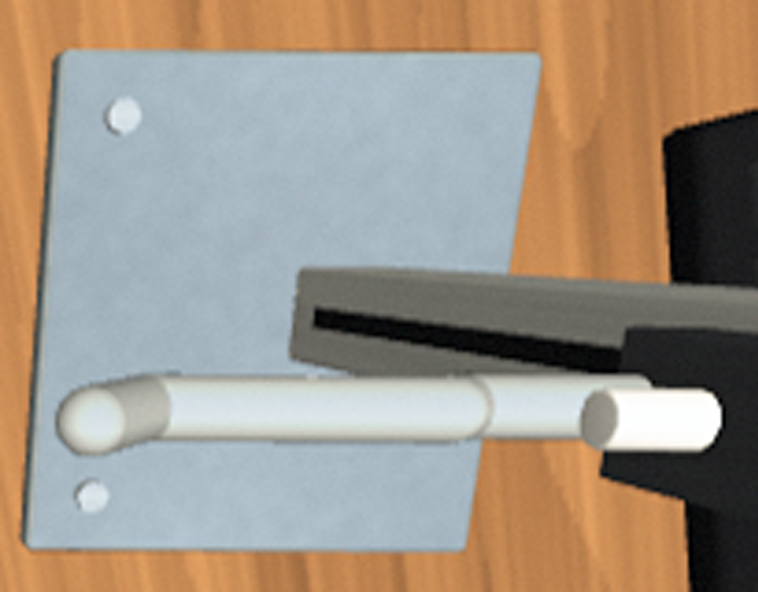

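View pics/b2.png

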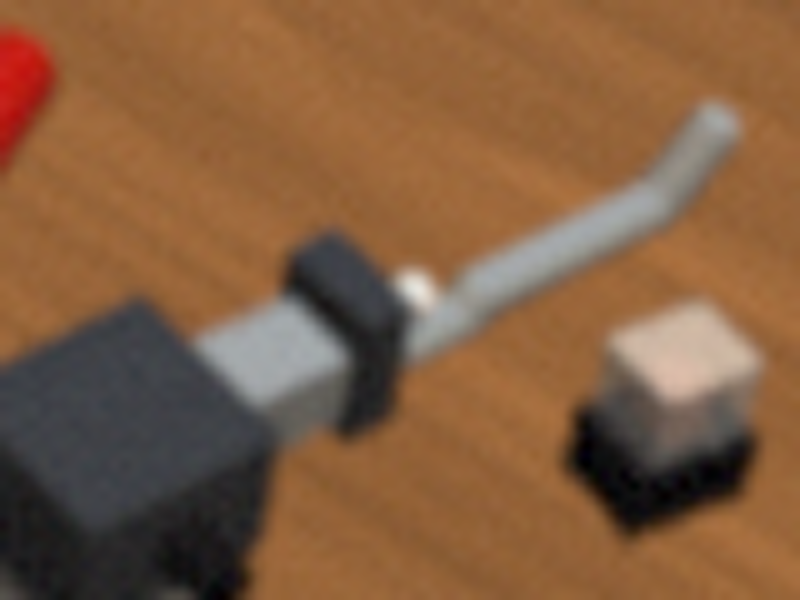

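Run:
```python
from h import *
w=load("wrist4");s=load("scene0");t=load("top0")
Wp=lambda x,y:(355+x/3.7-.36,65+y/3.7-.36); S=lambda x,y:(355+x/10-.45,245+y/10-.45);T=lambda x,y:(80+x/7-.43,100+y/7-.43)
c=[onz(w,*Wp(*p),.012)[:2] for p in [(60,52),(540,54),(465,548),(28,546)]]
c=np.array(c);print(np.round(c,4).tolist(),"ctr",c.mean(0),[np.linalg.norm(c[i]-c[i-1]) for i in range(4)])
e=[c[1]-c[0],c[2]-c[3]];print("yaw",[np.arctan2(v[1],v[0]) for v in e])
ctr=c.mean(0);yaw=-.242
xh=np.array([np.cos(yaw),np.sin(yaw)]);yh=np.array([-xh[1],xh[0]]);o=ctr-.035*xh;print("origin",o)
for nm,a,b,tt in [("tip",(93,420),(718,118),(90,605)),("ramp",(482,408),(470,290),(157,436)),("pinend",(601,420),(428,292),(160,388)),("bend",(165,408),(670,198),(120,572))]:
  for l,rs in [("ws",[ray(w,*Wp(*a)),ray(s,*S(*b))]),("wst",[ray(w,*Wp(*a)),ray(s,*S(*b)),ray(t,*T(*tt))])]:
    x,er=tri(*rs);d=x[:2]-o; print(nm,l,np.round(x,4),"stand x,y",np.round([d@xh,d@yh],4),"err",np.round(er,4))
```

```text
[[0.6158, 0.29], [0.7589, 0.2539], [0.721, 0.1019], [0.5779, 0.1381]] ctr [0.66838972 0.19595218] [np.float64(0.156596191519188), np.float64(0.14756972773846613), np.float64(0.15667686401558903), np.float64(0.14755077412206685)]
yaw [np.float64(-0.2474267635719165), np.float64(-0.24797391025274854)]
origin [0.6344096  0.20433975]
tip ws [0.5434 0.2265 0.2537] stand x,y [-0.0937 -0.0003] err [0.0013 0.0013]
tip wst [0.5436 0.2266 0.2538] stand x,y [-0.0935 -0.0002] err [0.0013 0.0013 0.0002]
ramp ws [0.6033 0.2116 0.2394] stand x,y [-0.0319 -0.0004] err [0.001 0.001]
ramp wst [0.6027 0.2119 0.2396] stand x,y [-0.0326 -0.0003] err [0.0008 0.0015 0.0011]
pinend ws [0.6155 0.2084 0.2464] stand x,y [-0.0193 -0.0005] err [0.0003 0.0003]
pinend wst [0.6159 0.2089 0.247 ] stand x,y [-0.019  0.   ] err [0.0007 0.0005 0.0008]
bend ws [0.5568 0.2248 0.2414] stand x,y [-0.0803  0.0013] err [0.0004 0.0004]
bend wst [0.5565 0.2238 0.24  ] stand x,y [-0.0803  0.0002] err [0.0009 0.0013 0.0014]
```

Run:
```python
from h import *
s=load("scene4")
xh=np.array([np.cos(-.242),np.sin(-.242),0]);yh=np.array([-xh[1],xh[0],0])
hub=np.array([.4817,.1994,.446-.245])+.041*yh
a=np.linspace(0,2*np.pi,60)
im=cv2.resize(s["pixels"],None,fx=5,fy=5,interpolation=cv2.INTER_CUBIC)
for r in (.095,.081):
  P=np.array([hub+.008*xh+r*(np.cos(t)*yh+np.sin(t)*np.array([0,0,1])) for t in a]); q=proj(s,P)*5+2
  for p in q: cv2.circle(im,tuple(int(v) for v in p),2,(0,0,255),-1)
cv2.imwrite("pics/b3.png",im[1000:1580,1900:2600])
```

```text
(no output)
```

View pics/b3.png

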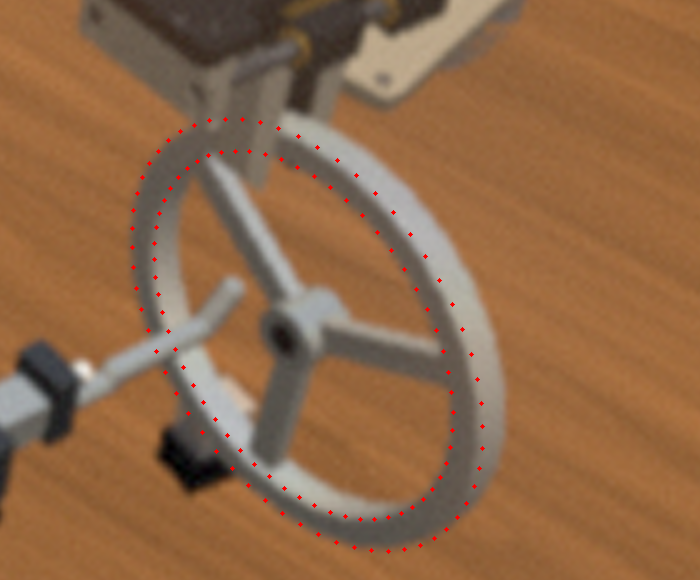

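Request:
arm_command(motion=[{"slide": [0.02,0,0],"turn": [0,0,0]},{"slide": [0.02,0,0],"turn": [0,0,0]},{"slide": [0.02,0,0],"turn": [0,0,0]},{"slide": [0.01,0,0],"turn": [0,0,0]},{"slide": [0,0,0],"turn": [0,0,0]}])

```text
t: 6.7
tool_pos: [0.5096, 0.1909, 0.4461]
orientation: [3.118, -0.382, -0.0]
force: [0.5, 0.2, -4.4]
opening: 0.0153
```

Run:
```python
from h import *
s=load("scene4")
xh=np.array([np.cos(-.242),np.sin(-.242),0]);yh=np.array([-xh[1],xh[0],0]);z=np.array([0,0,1.])
hub=np.array([.4817,.1994,.446-.245])+.041*yh
f=lambda P:np.round(proj(s,P)*5+2-np.array([1900,1000]),0).tolist()
print("hub front",f(hub+.012*xh))
for a in (0,.1,.2,-.1): # rotation about axle
    print(a,[f(hub+.007*xh+.07*(np.cos(b)*z+np.sin(b)*yh)) for b in (np.pi+a,np.pi/3+a,-np.pi/3+a)])
```

```text
hub front [[288.0, 339.0]]
0 [[[265.0, 449.0]], [[428.0, 368.0]], [[207.0, 187.0]]]
0.1 [[[253.0, 438.0]], [[431.0, 384.0]], [[216.0, 182.0]]]
0.2 [[[242.0, 426.0]], [[432.0, 400.0]], [[225.0, 178.0]]]
-0.1 [[[277.0, 459.0]], [[424.0, 351.0]], [[199.0, 194.0]]]
```

The wheel hasn't slipped in the hand, and the predicted hub matches the picture within 2 px of the enlargement. Now I'll pass the rim over the tip.

Request:
arm_command(motion=[{"slide": [0.03,0,0],"turn": [0,0,0]},{"slide": [0.03,0,0],"turn": [0,0,0]},{"slide": [0.03,0,0],"turn": [0,0,0]},{"slide": [0.03,0,0],"turn": [0,0,0]},{"slide": [0.03,0,0],"turn": [0,0,0]}])

```text
t: 7.12
tool_pos: [0.5672, 0.1772, 0.4463]
orientation: [3.118, -0.38, -0.0]
force: [-0.8, 0.6, -3.9]
opening: 0.0156
```

Run:
```python
from h import *
from plant import robot
st()
for n in ["wrist","scene"]:
    c=robot.read_camera(n); cv2.imwrite(f"pics/{n}5.png",c["pixels"]); np.savez(f"{n}5.npz",**c)
i=cv2.imread("pics/scene5.png")[180:330,330:500]; cv2.imwrite("pics/b5.png",cv2.resize(i,None,fx=4,fy=4,interpolation=cv2.INTER_CUBIC))
```

```text
t 7.12 p [0.5672 0.1772 0.4463] yaw -0.2425 z [-3.e-04 -0.e+00 -1.e+00] F [-0.84  0.62 -3.89] M [-0.22   0.024  0.001] op 0.0156
```

View pics/b5.png

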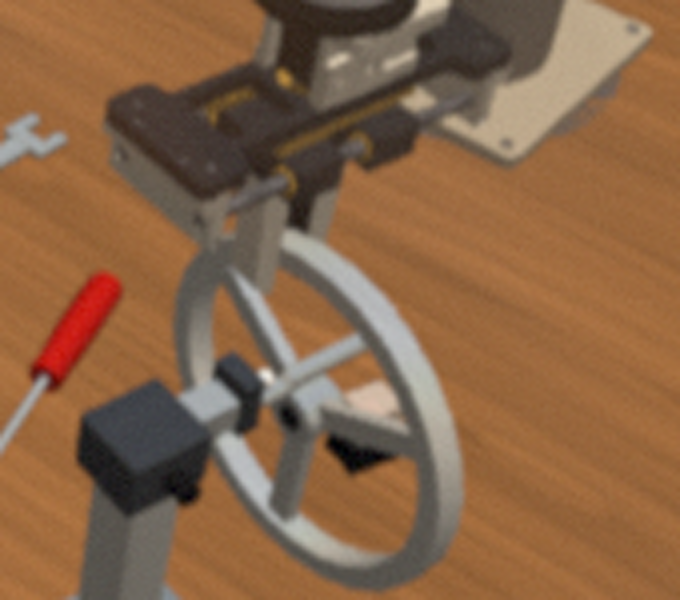

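View pics/wrist5.png

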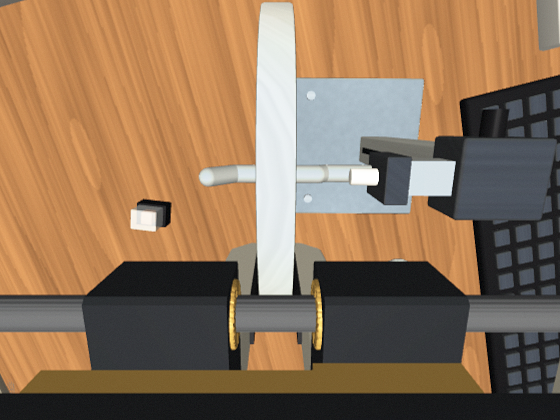

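The tip at (207,177) is through the window and the bar runs under the rim. The rim is over the outer level stretch. Now I'll lower it.

Request:
arm_command(motion=[{"slide": [0.01,0,0.018],"turn": [0,0,0]},{"slide": [0,0,0.018],"turn": [0,0,0]},{"slide": [0,0,0.018],"turn": [0,0,0]},{"slide": [0,0,0.014],"turn": [0,0,0]},{"slide": [0,0,0.008],"turn": [0,0,0]}])

```text
t: 7.63
tool_pos: [0.5699, 0.1768, 0.4142]
orientation: [3.118, -0.379, -0.003]
force: [-0.3, -0.2, -3.1]
opening: 0.0152
```

Request:
arm_command(motion=[{"slide": [0,0,0.002],"turn": [0,0,0]},{"slide": [0,0,0.002],"turn": [0,0,0]},{"slide": [0,0,0.002],"turn": [0,0,0]},{"slide": [0,0,0.002],"turn": [0,0,0]},{"slide": [0,0,0],"turn": [0,0,0]}])

```text
t: 8.05
tool_pos: [0.5706, 0.1767, 0.413]
orientation: [-3.118, 0.379, -0.001]
force: [-0.3, -0.1, -3.3]
opening: 0.0154
```

Request:
arm_command(motion=[{"slide": [0,0,0.002],"turn": [0,0,0]},{"slide": [0,0,0.002],"turn": [0,0,0]},{"slide": [0,0,0.002],"turn": [0,0,0]},{"slide": [0,0,0.002],"turn": [0,0,0]},{"slide": [0,0,0],"turn": [0,0,0]}])

```text
t: 8.47
tool_pos: [0.5705, 0.1767, 0.4092]
orientation: [3.119, -0.379, -0.001]
force: [0.1, 0.0, -4.0]
opening: 0.0154
```

Request:
arm_command(motion=[{"slide": [0,0,0.001],"turn": [0,0,0]},{"slide": [0,0,0.001],"turn": [0,0,0]},{"slide": [0,0,0.001],"turn": [0,0,0]},{"slide": [0,0,0.001],"turn": [0,0,0]},{"slide": [0,0,0],"turn": [0,0,0]}])

```text
t: 8.88
tool_pos: [0.5705, 0.1767, 0.4078]
orientation: [3.119, -0.379, -0.0]
force: [0.4, 0.0, -3.8]
opening: 0.0154
```

Request:
arm_command(motion=[{"slide": [0,0,0.001],"turn": [0,0,0]},{"slide": [0,0,0.001],"turn": [0,0,0]},{"slide": [0,0,0.001],"turn": [0,0,0]},{"slide": [0,0,0.001],"turn": [0,0,0]},{"slide": [0,0,0],"turn": [0,0,0]}])

```text
t: 9.3
tool_pos: [0.5706, 0.1767, 0.4065]
orientation: [-3.119, 0.379, -0.0]
force: [-1.1, -1.0, -3.6]
opening: 0.0155
```

```bash
python3 -c "
from h import *
st()"
```

```text
t 9.30 p [0.5706 0.1767 0.4065] yaw -0.2420 z [ 1.e-04  1.e-04 -1.e+00] F [-1.12 -0.96 -3.62] M [-0.179  0.014 -0.021] op 0.0155
```

Request:
arm_command(motion=[{"slide": [0,0,0.001],"turn": [0,0,0]},{"slide": [0,0,0.001],"turn": [0,0,0]},{"slide": [0,0,0.001],"turn": [0,0,0]},{"slide": [0,0,0],"turn": [0,0,0]},{"slide": [0,0,0],"turn": [0,0,0]}])

```text
t: 9.72
tool_pos: [0.5706, 0.1767, 0.4059]
orientation: [-3.118, 0.379, -0.001]
force: [-1.9, -1.7, 2.8]
opening: 0.0153
```

Request:
arm_command(motion=[{"slide": [0,0,0.001],"turn": [0,0,0]},{"slide": [0,0,0.001],"turn": [0,0,0]},{"slide": [0,0,0.001],"turn": [0,0,0]},{"slide": [0,0,0],"turn": [0,0,0]},{"slide": [0,0,0],"turn": [0,0,0]}])

```text
t: 10.13
tool_pos: [0.5707, 0.1767, 0.4054]
orientation: [-3.118, 0.379, -0.003]
force: [-4.9, -2.4, 8.0]
opening: 0.0152
```

Contact at TCP z of about 0.4062 m, now about 12 N on the bar. I'll ease off.

Request:
arm_command(motion=[{"slide": [0,0,-0.001],"turn": [0,0,0]},{"slide": [0,0,-0.001],"turn": [0,0,0]},{"slide": [0,0,-0.0005],"turn": [0,0,0]},{"slide": [0,0,0],"turn": [0,0,0]},{"slide": [0,0,0],"turn": [0,0,0]}])

```text
t: 10.55
tool_pos: [0.5706, 0.1767, 0.4056]
orientation: [-3.118, 0.379, -0.001]
force: [-3.9, -1.2, 6.2]
opening: 0.0157
```

```bash
python3 -c "
from h import *
st()"
```

```text
t 10.55 p [0.5706 0.1767 0.4056] yaw -0.2420 z [ 9.e-04  3.e-04 -1.e+00] F [-3.91 -1.24  6.21] M [-0.013  0.435  0.067] op 0.0157
```

Request:
arm_command(motion=[{"slide": [0,0,-0.001],"turn": [0,0,0]},{"slide": [0,0,-0.001],"turn": [0,0,0]},{"slide": [0,0,-0.001],"turn": [0,0,0]},{"slide": [0,0,0],"turn": [0,0,0]},{"slide": [0,0,0],"turn": [0,0,0]}])

```text
t: 10.97
tool_pos: [0.5706, 0.1767, 0.406]
orientation: [-3.119, 0.379, -0.0]
force: [-0.3, -0.6, 1.1]
opening: 0.0156
```

Run:
```python
from h import *
from plant import robot
st()
for n in ["wrist","scene"]:
    c=robot.read_camera(n); cv2.imwrite(f"pics/{n}6.png",c["pixels"]); np.savez(f"{n}6.npz",**c)
i=cv2.imread("pics/scene6.png")[180:330,330:500]; cv2.imwrite("pics/b6.png",cv2.resize(i,None,fx=4,fy=4,interpolation=cv2.INTER_CUBIC))
```

```text
t 10.97 p [0.5706 0.1767 0.406 ] yaw -0.2420 z [ 1.e-04  1.e-04 -1.e+00] F [-0.28 -0.64  1.05] M [-0.045  0.072 -0.012] op 0.0156
```

View pics/b6.png

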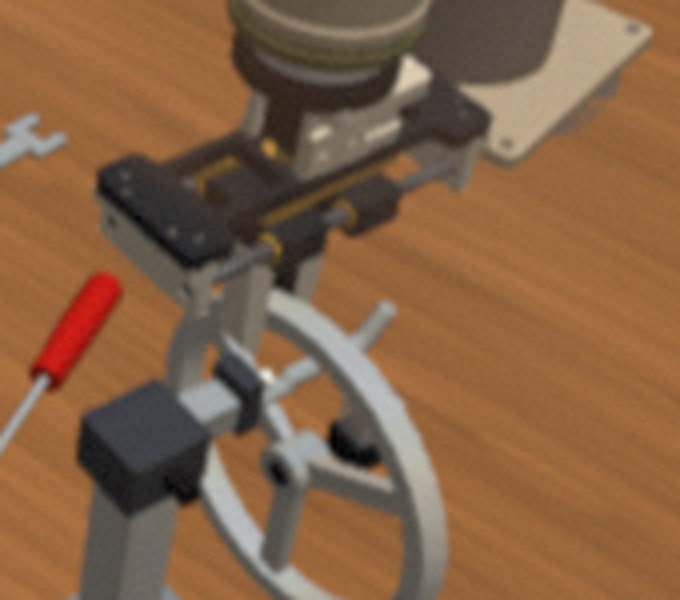

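View pics/wrist6.png

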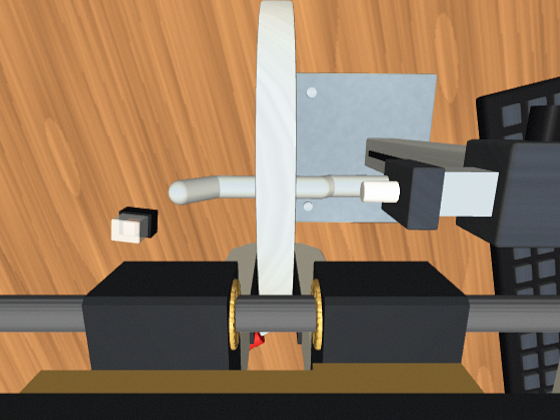

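Run:
```python
from h import *
s=load("scene0");t=load("top0")
S=lambda x,y:(355+x/10-.45,245+y/10-.45);T=lambda x,y:(80+x/7-.43,100+y/7-.43)
o=np.array([.6344,.2043]);xh=np.array([np.cos(.245),-np.sin(.245)]);yh=np.array([-xh[1],xh[0]])
for a,b in [((145,212),(275,435)),((262,250),(140,300))]:
    x,e=tri(ray(t,*T(*a)),ray(s,*S(*b)));d=x[:2]-o;print(np.round(x,4),np.round([d@xh,d@yh],4),np.round(e,4))
s6=load("scene6")
# gripper end plate bottom corner in scene6 crop (4x, off 330,180): (190,305)
for P in [(.094,-.0375,.102),(.094,.0375,.102)]: pass
```

```text
[0.6732 0.2134 0.2562] [0.0354 0.0182] [0.0006 0.0006]
[0.6619 0.1751 0.2548] [ 0.0338 -0.0217] [0.001 0.001]
```

Clamp top is at 0.256 m and the gripper body stays above 0.295 m, so it's clear. I'll unload slightly and slide back along the bar.

Request:
arm_command(motion=[{"slide": [0,0,-0.001],"turn": [0,0,0]},{"slide": [0.01,0,-0.001],"turn": [0,0,0]},{"slide": [0.015,0,0],"turn": [0,0,0]},{"slide": [0.015,0,0],"turn": [0,0,0]},{"slide": [0.01,0,0],"turn": [0,0,0]}])

```text
t: 11.48
tool_pos: [0.5907, 0.1716, 0.4063]
orientation: [3.118, -0.379, -0.001]
force: [-1.5, 0.4, -2.2]
opening: 0.0156
```

Request:
arm_command(motion=[{"slide": [0.005,0,0],"turn": [0,0,0]},{"slide": [0.005,0,0],"turn": [0,0,0]},{"slide": [0.005,0,0],"turn": [0,0,0]},{"slide": [0.005,0,0],"turn": [0,0,0]},{"slide": [0,0,0],"turn": [0,0,0]}])

```text
t: 11.9
tool_pos: [0.598, 0.1698, 0.4066]
orientation: [3.118, -0.38, -0.0]
force: [-0.2, 0.2, -4.2]
opening: 0.0158
```

```bash
cat >> h.py <<'E'
def sf():
    from plant import robot
    s=robot.read_state();o=np.array([.6344,.2043]);xh=np.array([np.cos(.245),-np.sin(.245)]);yh=np.array([-xh[1],xh[0]])
    d=s["tool_pos"][:2]-o;F=np.array(s["force"]);print("t %.2f hub stand x %.4f y %.4f  z %.4f"%(s["t"],d@xh,d@yh+.041,s["tool_pos"][2]-.245),"F stand x %.2f y %.2f z %.2f"%(F[:2]@xh,F[:2]@yh,F[2]),"M",np.round(s["wrist_torque"],3),"op %.4f"%s["opening"])
E
python3 -c "
from h import *
sf();st()"
```

```text
t 11.90 hub stand x -0.0269 y -0.0013  z 0.1616 F stand x -0.27 y 0.18 z -4.17 M [-0.182 -0.058  0.019] op 0.0158
t 11.90 p [0.598  0.1698 0.4066] yaw -0.2423 z [-2.e-04 -3.e-04 -1.e+00] F [-0.22  0.24 -4.17] M [-0.182 -0.058  0.019] op 0.0158
```

Request:
arm_command(motion=[{"slide": [0.005,0,0],"turn": [0,0,0]},{"slide": [0.005,0,0],"turn": [0,0,0]},{"slide": [0.005,0,0],"turn": [0,0,0]},{"slide": [0.003,0,0],"turn": [0,0,0]},{"slide": [0,0,0],"turn": [0,0,0]}])

```text
t: 12.32
tool_pos: [0.6049, 0.1682, 0.4068]
orientation: [3.119, -0.379, -0.0]
force: [-0.2, 0.4, -3.6]
opening: 0.0155
```

Run:
```python
from h import *
from plant import robot
sf()
c=robot.read_camera("wrist"); cv2.imwrite("pics/w7.png",cv2.resize(c["pixels"][120:260,200:440],None,fx=3,fy=3,interpolation=cv2.INTER_CUBIC))
```

```text
t 12.32 hub stand x -0.0198 y -0.0012  z 0.1618 F stand x -0.33 y 0.32 z -3.56 M [-0.187  0.051  0.069] op 0.0155
```

View pics/w7.png

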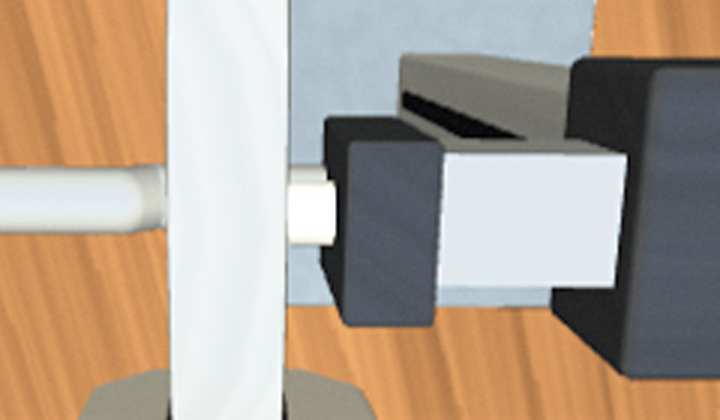

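Wrist crop: the ramp corner at (140,200) is now behind the rim (columns 168-287), and about 6-8 mm of pin is left before the stop face at column 330. I'll advance gently.

Request:
arm_command(motion=[{"slide": [0.003,0,0],"turn": [0,0,0]},{"slide": [0.003,0,0],"turn": [0,0,0]},{"slide": [0.002,0,0],"turn": [0,0,0]},{"slide": [0.002,0,0],"turn": [0,0,0]},{"slide": [0,0,0],"turn": [0,0,0]}])

```text
t: 12.78
tool_pos: [0.6087, 0.1672, 0.4069]
orientation: [-3.119, 0.379, -0.0]
force: [-0.9, 0.9, -4.3]
opening: 0.0155
```

```bash
python3 -c "
from h import *
sf()"
```

```text
t 12.78 hub stand x -0.0159 y -0.0012  z 0.1619 F stand x -1.09 y 0.65 z -4.28 M [-0.201  0.076  0.021] op 0.0155
```

Request:
arm_command(motion=[{"slide": [0,0,0.002],"turn": [0,0,0]},{"slide": [0,0,0.002],"turn": [0,0,0]},{"slide": [0,0,0.002],"turn": [0,0,0]},{"slide": [0,0,0.001],"turn": [0,0,0]},{"slide": [0,0,0],"turn": [0,0,0]}])

```text
t: 13.2
tool_pos: [0.6086, 0.1673, 0.404]
orientation: [-3.119, 0.379, 0.0]
force: [-1.2, 0.4, -2.7]
opening: 0.0157
```

```bash
python3 -c "
from h import *
sf()"
```

```text
t 13.20 hub stand x -0.0161 y -0.0011  z 0.1590 F stand x -1.23 y 0.12 z -2.71 M [-0.141  0.138  0.058] op 0.0157
```

Request:
arm_command(motion=[{"slide": [0,0,0.001],"turn": [0,0,0]},{"slide": [0,0,0.001],"turn": [0,0,0]},{"slide": [0,0,0.001],"turn": [0,0,0]},{"slide": [0,0,0],"turn": [0,0,0]},{"slide": [0,0,0],"turn": [0,0,0]}])

```text
t: 13.62
tool_pos: [0.6086, 0.1673, 0.4029]
orientation: [3.119, -0.379, -0.0]
force: [-0.9, 0.0, -3.3]
opening: 0.0156
```

```bash
python3 -c "
from h import *
sf()"
```

```text
t 13.62 hub stand x -0.0160 y -0.0012  z 0.1579 F stand x -0.84 y -0.19 z -3.32 M [-0.133  0.037  0.02 ] op 0.0156
```

Request:
arm_command(motion=[{"slide": [0,0,0.001],"turn": [0,0,0]},{"slide": [0,0,0.001],"turn": [0,0,0]},{"slide": [0,0,0.001],"turn": [0,0,0]},{"slide": [0,0,0],"turn": [0,0,0]},{"slide": [0,0,0],"turn": [0,0,0]}])

```text
t: 14.03
tool_pos: [0.6087, 0.1673, 0.4023]
orientation: [-3.118, 0.379, -0.001]
force: [-1.1, -0.0, -0.1]
opening: 0.0156
```

```bash
python3 -c "
from h import *
sf()"
```

```text
t 14.03 hub stand x -0.0160 y -0.0011  z 0.1573 F stand x -1.08 y -0.27 z -0.06 M [-0.114  0.236  0.026] op 0.0156
```

In contact with the seat at z 0.4023, exactly 4 mm below the outer stretch, with about 4 N on it. Now back to the stop.

Request:
arm_command(motion=[{"slide": [0.002,0,0],"turn": [0,0,0]},{"slide": [0.002,0,0],"turn": [0,0,0]},{"slide": [0.002,0,0],"turn": [0,0,0]},{"slide": [0,0,0],"turn": [0,0,0]},{"slide": [0,0,0],"turn": [0,0,0]}])

```text
t: 14.45
tool_pos: [0.611, 0.1668, 0.402]
orientation: [-3.118, 0.379, -0.0]
force: [-3.9, 1.2, 1.8]
opening: 0.0155
```

```bash
python3 -c "
from h import *
sf()"
```

```text
t 14.45 hub stand x -0.0136 y -0.0010  z 0.1570 F stand x -4.08 y 0.25 z 1.78 M [0.201 0.639 0.173] op 0.0155
```

Request:
arm_command(motion=[{"slide": [0.001,0,-0.001],"turn": [0,0,0]},{"slide": [0.001,0,0],"turn": [0,0,0]},{"slide": [0,0,0],"turn": [0,0,0]},{"slide": [0,0,0],"turn": [0,0,0]},{"slide": [0,0,0],"turn": [0,0,0]}])

```text
t: 14.87
tool_pos: [0.6116, 0.1667, 0.4021]
orientation: [-3.119, 0.379, 0.001]
force: [-5.2, 1.3, 1.5]
opening: 0.0155
```

Run:
```python
from h import *
from plant import robot
sf()
c=robot.read_camera("wrist"); cv2.imwrite("pics/w8.png",cv2.resize(c["pixels"][120:260,200:440],None,fx=3,fy=3,interpolation=cv2.INTER_CUBIC))
```

```text
t 14.87 hub stand x -0.0130 y -0.0010  z 0.1571 F stand x -5.36 y 0.03 z 1.54 M [0.292 0.726 0.225] op 0.0155
```

View pics/w8.png

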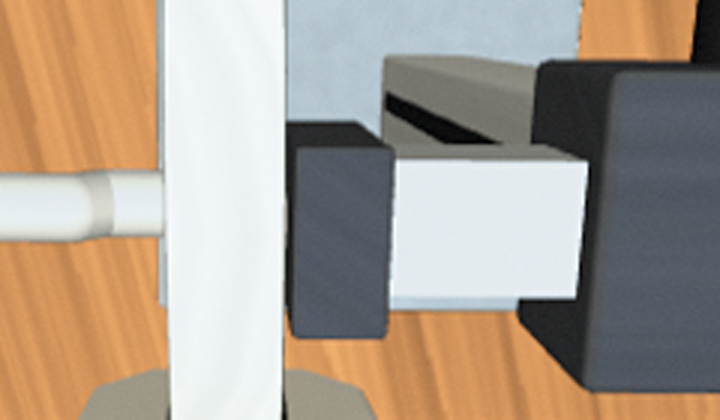

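The rim is against the stop and the pin is no longer visible (rim edge at column 285 meets the stop at 288). I'll relieve the push slightly, then open part way.

Request:
arm_command(motion=[{"slide": [-0.0008,0,-0.0004],"turn": [0,0,0]},{"slide": [0,0,0],"turn": [0,0,0]},{"slide": [0,0,0],"turn": [0,0,0]},{"slide": [0,0,0],"turn": [0,0,0]},{"slide": [0,0,0],"turn": [0,0,0]}], grip_force=10)

```text
t: 15.33
tool_pos: [0.6115, 0.1666, 0.4022]
orientation: [-3.118, 0.379, -0.001]
force: [-0.9, 1.6, -0.6]
opening: 0.0158
```

```bash
python3 -c "
from h import *
sf()"
```

```text
t 15.33 hub stand x -0.0130 y -0.0011  z 0.1572 F stand x -1.22 y 1.33 z -0.61 M [0.195 0.054 0.04 ] op 0.0158
```

Request:
arm_command(motion=[{"slide": [0,0,0],"turn": [0,0,0]},{"slide": [0,0,0],"turn": [0,0,0]},{"slide": [0,0,0],"turn": [0,0,0]},{"slide": [0,0,0],"turn": [0,0,0]},{"slide": [0,0,0],"turn": [0,0,0]}], gripper=42)

```text
t: 15.75
tool_pos: [0.6115, 0.1665, 0.4024]
orientation: [3.119, -0.379, 0.001]
force: [0.3, 0.0, -0.2]
opening: 0.0388
```

Run:
```python
from h import *
from plant import robot
sf()
c=robot.read_camera("wrist"); cv2.imwrite("pics/w9.png",c["pixels"])
```

```text
t 15.75 hub stand x -0.0131 y -0.0012  z 0.1574 F stand x 0.29 y 0.11 z -0.18 M [-0.069 -0.127  0.011] op 0.0388
```

View pics/w9.png

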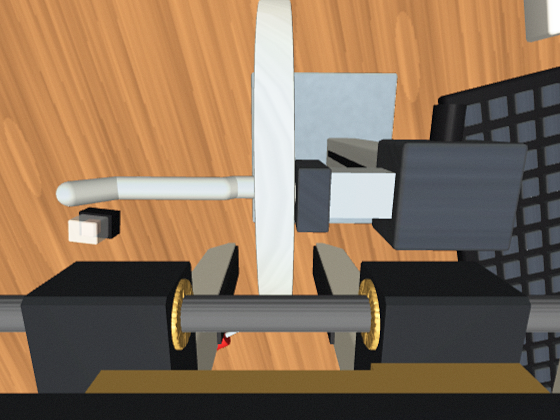

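Fingers are open on both sides of the rim and the wheel has stayed at the stop. Forces are zero. I'll retract straight up.

Request:
arm_command(motion=[{"slide": [0,0,-0.01],"turn": [0,0,0]},{"slide": [0,0,-0.02],"turn": [0,0,0]},{"slide": [0,0,-0.04],"turn": [0,0,0]},{"slide": [0,0,-0.05],"turn": [0,0,0]},{"slide": [0,0,-0.05],"turn": [0,0,0]}])

```text
t: 16.22
tool_pos: [0.6113, 0.1666, 0.4715]
orientation: [3.118, -0.379, -0.0]
force: [0.1, 0.3, 0.3]
opening: 0.0391
```

Request:
arm_command(motion=[{"slide": [0,0,-0.05],"turn": [0,0,0]},{"slide": [0,0,-0.05],"turn": [0,0,0]},{"slide": [-0.03,0,-0.02],"turn": [0,0,0]},{"slide": [-0.03,0,0],"turn": [0,0,0]},{"slide": [0,0,0],"turn": [0,0,0]}])

```text
t: 16.63
tool_pos: [0.5871, 0.1729, 0.521]
orientation: [-3.117, 0.378, -0.005]
force: [0.1, -0.0, -0.0]
opening: 0.0393
```

Request:
arm_command(motion=[{"slide": [0,0,0],"turn": [0,0,0]},{"slide": [0,0,0],"turn": [0,0,0]},{"slide": [0,0,0],"turn": [0,0,0]},{"slide": [0,0,0],"turn": [0,0,0]},{"slide": [0,0,0],"turn": [0,0,0]}])

```text
t: 17.05
tool_pos: [0.5884, 0.1722, 0.5177]
orientation: [3.118, -0.38, -0.001]
force: [-0.6, -0.3, 0.4]
opening: 0.0391
```

Run:
```python
from h import *
from plant import robot
st()
cs=[robot.read_camera("scene") for _ in range(2)]
for n in ["wrist","scene","top"]:
    c=robot.read_camera(n); cv2.imwrite(f"pics/{n}10.png",c["pixels"]); np.savez(f"{n}10.npz",**c)
print("motion diff",np.abs(cs[0]["pixels"][200:360,330:480].astype(int)-cs[1]["pixels"][200:360,330:480]).mean())
i=cv2.imread("pics/scene10.png")[210:360,320:490]; cv2.imwrite("pics/b10.png",cv2.resize(i,None,fx=4,fy=4,interpolation=cv2.INTER_CUBIC))
```

```text
t 17.05 p [0.5884 0.1722 0.5177] yaw -0.2423 z [-9.e-04 -2.e-04 -1.e+00] F [-0.63 -0.29  0.39] M [-0.049 -0.056  0.035] op 0.0391
motion diff 1.96225
```

View pics/b10.png

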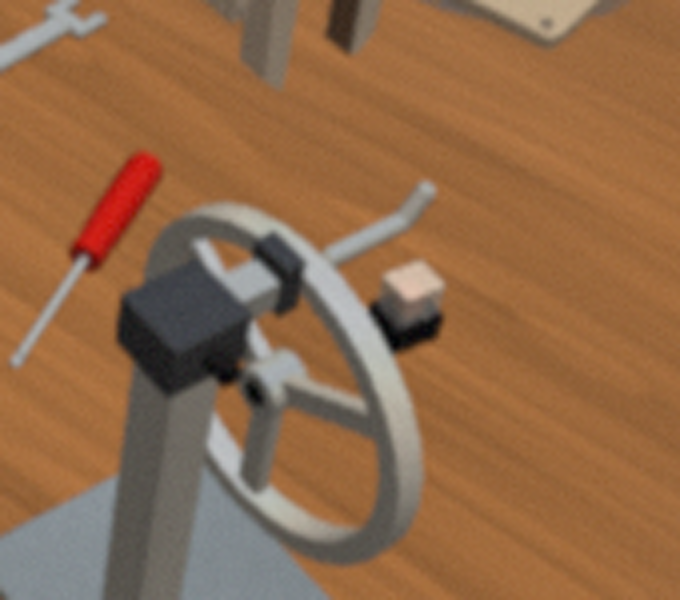

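View pics/wrist10.png

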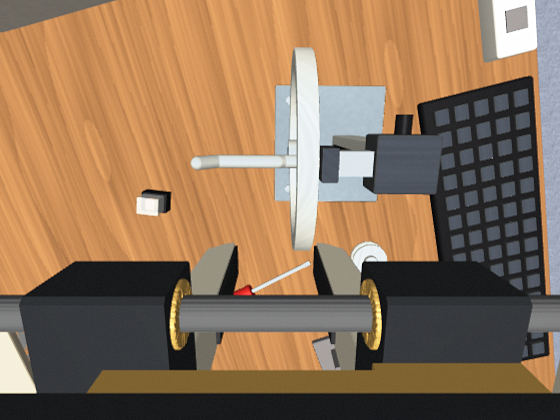

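View pics/scene10.png

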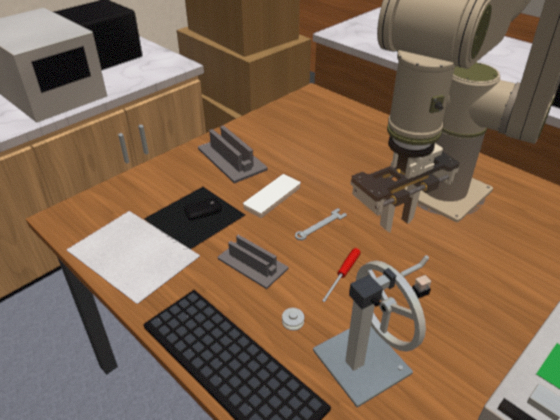

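The wheel hangs upright against the stop with the arm clear. I'll let any swing die out and compare pictures before handing in.

Request:
arm_command(motion=[{"slide": [0,0,-0.02],"turn": [0,0,0]},{"slide": [0,0,0],"turn": [0,0,0]},{"slide": [0,0,0],"turn": [0,0,0]},{"slide": [0,0,0],"turn": [0,0,0]},{"slide": [0,0,0],"turn": [0,0,0]}])

```text
t: 17.72
tool_pos: [0.5881, 0.1724, 0.5263]
orientation: [-3.119, 0.379, -0.0]
force: [-0.8, 0.2, -0.4]
opening: 0.0392
```

Request:
arm_command(motion=[{"slide": [0,0,0],"turn": [0,0,0]},{"slide": [0,0,0],"turn": [0,0,0]},{"slide": [0,0,0],"turn": [0,0,0]},{"slide": [0,0,0],"turn": [0,0,0]},{"slide": [0,0,0],"turn": [0,0,0]}])

```text
t: 18.13
tool_pos: [0.5881, 0.1723, 0.5262]
orientation: [3.119, -0.379, -0.0]
force: [-0.4, 0.3, -0.4]
opening: 0.0391
```

Request:
arm_command(motion=[{"slide": [0,0,0],"turn": [0,0,0]},{"slide": [0,0,0],"turn": [0,0,0]},{"slide": [0,0,0],"turn": [0,0,0]},{"slide": [0,0,0],"turn": [0,0,0]},{"slide": [0,0,0],"turn": [0,0,0]}])

```text
t: 18.55
tool_pos: [0.5881, 0.1724, 0.5263]
orientation: [3.119, -0.379, 0.0]
force: [0.1, 0.6, -1.0]
opening: 0.039
```

Run:
```python
from h import *
from plant import robot
a=[robot.read_camera("scene")["pixels"] for _ in range(8)]
ref=np.load("scene10.npz")["pixels"]
f=lambda u,v,r:np.abs(cv2.GaussianBlur(u,(5,5),0)[r].astype(int)-cv2.GaussianBlur(v,(5,5),0)[r]).max()
r=np.s_[260:360,360:430]; b=np.s_[330:400,100:300]
for k in (ref,*a[1:]): print(f(a[0],k,r),f(a[0],k,b))
xh=np.array([np.cos(.245),-np.sin(.245),0])
c=load("wrist10")
i=c["pixels"][40:260,240:460]; cv2.imwrite("pics/b11.png",cv2.resize(i,None,fx=2.7,fy=2.7,interpolation=cv2.INTER_CUBIC))
st()
```

```text
3 4
4 5
5 4
4 4
5 5
4 4
4 6
3 4
t 18.95 p [0.5881 0.1724 0.5263] yaw -0.2420 z [-0.  0. -1.] F [-0.17  0.55  0.13] M [ 0.    -0.056 -0.019] op 0.0394
```

View pics/b11.png

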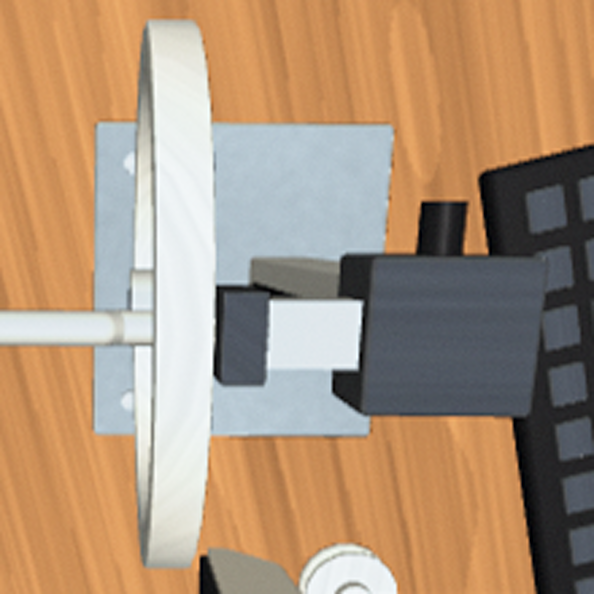

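The wheel is at rest: changes between pictures are no more than image noise. The rim (right edge at column 213) touches the stop face at column 216, so the pin is pressed in. I'm handing the job in.

```bash
python3 -c "
from plant import robot
print(robot.close_job())"
```

```text
the job is handed in; nothing more can be done
None
```

The wheel is hanging by its rim in the hook's seat, against the stop and at rest, and I handed the job in at about 19 s. No verdict was reported.

- **Lift:** I gripped the rim about 40 mm beside the top, lifted it clear of its rack and carried it to the hook. It did not slip in the fingers.
- **On the hook:** the tip passed through the wheel without contact. I felt the outer bar about 7 mm above its nominal height, and the seat 4 mm below that.
- **Hook load:** the highest force I saw was about 12 N, on first touching the bar; I backed off from there. Readings came only at the end of each move, so a brief higher peak between them can't be ruled out. I then slid the rim back until it met the stop.
- **Release:** forces on the arm were near zero before and after the fingers opened, and I retracted straight up.
- **Last checks:** the rim touches the stop face and the pin can't be seen. Pictures taken over about two seconds differ only by image noise. The other things on the desk look unmoved, judged by eye only.
- **Not measured or not agreeing:** I had no reading of the pin's travel or of the final weight on the hook, so both are inferred from the pictures and the earlier contact forces. My measurements of the hook's shift along x ranged from -1 to -5 mm; the stop, felt at about -5 mm, settled it.

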